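# Hold a stand's upright against the sprung stop for fastening

## Robot

A 7-joint arm with a two-finger parallel gripper is mounted at the origin on the work surface. World frame = base frame: x ahead of the robot, y to its left, z up, the work surface at z = 0. Lengths are in m, angles in rad, forces in N, time in s.
With the tool pointing down it reaches from about 0.425 to 0.95 m from the base axis. Payload 4.7 kg.
Tool frame: the origin (TCP) lies at the very end of the fingers, on their centre line; the grasp point (between the pads) lies 19 mm behind it; x points along the fingers, y is the direction in which the jaws open and shut, and the axes are right-handed (so a half turn about x gives the same grasp; the last joint's range is limited). The gripper opens to 87 mm and grips with 3 to 60 N. Pads are 19 mm wide; open, the fingers measure 117 mm over their backs; the gripper's body (75 mm by 190 mm) begins 51 mm behind the grasp point.
Start: joints at [1.188, 0.469, -0.049, 1.532, 0.024, 1.141, -0.082], TCP at [0.234, -0.633, 0.223] pointing down, gripper open.
Joint ranges: [-2.59, 2.59], [-0.33, 1.99], [-1.39, 1.29], [0.1, 2.45], [-1.04, 4.18], [0.21, 1.99], [-2.66, 2.66]. Speed limits (rad/s): [2.57, 2.57, 3.14, 3.14, 3.14, 3.14, 3.14].

## Interface

Orientations are given as a unit quaternion [w, x, y, z].
In Python, from rig import ctrl gives the robot as it stands. The module is installed in compiled form; this text tells all that it offers.
- The arm moves only by the tool step_arm, never from a script. Its argument "plan" is a list of rows, each a list of 3 entries, a list of its own where there are three numbers: the shift along the tool's x, y, z in units of 40 mm (1.0 is 40 mm), then the turn, a rotation vector about the tool's x, y, z in units of 6 degrees (1.0 is 6 degrees), then the finger opening in mm, from 0 to 87. In form: [[[tx, ty, tz], [rx, ry, rz], fingers], ...]. A call has 1 to 8 rows; each row shifts and turns the commanded pose from where the row before left it, along the tool's axes as they then stand; what a row does not reach is not made up. A row lasts 1/12 s, in which the tool goes at most 41.7 mm and 7.16 degrees, less where a joint would pass 70% of its speed; a pose out of reach is approached as far as the arm can. A call is refused whole if a number of a shift passes 1 or a number of a turn 1, either way. A call with a gripper value outside its range is refused whole. The fingers move at their own pace and stop on an object; "grip_force" is the grip in N (left out, the last holds). Time passes only in rows, so rows that do not move let the fingers close. It gives the time, the measured TCP pose, the force and the opening at its end, in the units of the state.
- ctrl.get_obs(): the state, without advancing time (a new reading comes with each control period).
- ctrl.camera(name): name is "scene" or "side" or "wrist"; returns the picture (480x640x3 uint8, blue, green, red); there is no depth.
- ctrl.camera_info(name): a dict with "fx", "fy", "cx", "cy" (pixels), "D" ([k1, k2, p1, p2, k3] as OpenCV has them; the pictures are not rectified), "eye" and "rotation" of the camera in the world. Camera axes: x right, y down, z forward; pixel columns grow to the right and rows downward; lengths in m; the calibration is good to about 2 mm. A picture is of the moment at which its call begins: read the wrist's pose just before it. camera_info takes no time and is no camera call; for the wrist camera it gives the pose at the moment of the call.
- ctrl.hand_in(): hands the job in, once; it reports no verdict.
Trained networks look in the newest picture that a camera, given by its name, has taken for a name from the list of things; names that differ only in an ending like _2 or _b are one class to them, and where a whole thing is asked for, a point or a joint stands for the part that bears it (a point fixed in the world has none). Each returns a list of dicts, best first, with "conf" (0 to 1); they miss things now and then, are a little off and sometimes report something else, mostly with a low value. They report only what shows in the picture. A call takes as long as a camera call. They do not tell look-alikes from the thing itself.
- ctrl.search_frame(camera, label): "point" ([x, y, z] in m, in the coordinates of the camera as it stood for that picture, good to about 4 mm: the middle of the surface that is visible of it).
- ctrl.tip_of(camera, label): "point" ([x, y, z] in m, in the coordinates of the camera as it stood for that picture, good to about 4 mm: a listed point, or the origin of a listed thing).
The state is a dict: "t": time; "q": joint angles; "dq": joint speeds; "effort": joint torques, N m; "ee_pos": TCP position; "ee_rot": TCP orientation; "contact_force": force on the tool from outside, world axes, zero at the start; "moment": the same for the moment, N m; "grip_width": opening from 0.0 (shut) to 1.0 (fully open).
Only numpy, scipy, OpenCV 4.12 (cv2) and the standard library are available. Lean on these libraries where they do the work, as an engineer would, in place of code of your own. Each camera call takes 0.05 s, during which the arm holds its last target.

## Task

Take the steel upright with the forked arm out of the blue rack, stand it foot down and fully home in the slot of the white foot in the assembly jig, its fork pointing away from the orange stop, then slide it along the slot against the stop and push until the needle stands in the middle of the green band (about 9 N). Keep it there with a steady push and do not let go: you are the third hand while a colleague drives the clamp screws, so the program finishes while still holding and pushing the upright. Leave the other two uprights and everything else on the bench where they are, and push the stop only with the upright.

Things in the scene. Friction and masses are not known exactly. Their poses are not given: they have to be found in the camera images.
- upright: the part: bare steel flat bar, 130 mm tall, 34 mm along its x, 10 mm along its y (grip across these, from above), about 0.35 kg, standing in any one of the rack's slots, its x along the rack's x. Origin: centre of its underside, z up. A fork arm 26 mm wide sticks out to -x, from the bar to 55 mm from the origin, 117 to 127 mm up. Its flat +x face meets the stop.
- spare_brass: bystander: plain brass bar 34 x 10 x 105 mm standing in another slot of the rack; origin at the centre of its underside
- spare_black: bystander: black plastic bar 34 x 10 x 85 mm with a red button on top (97 mm in all), standing in another slot of the rack; origin at the centre of its underside
- rack: fixed blue block, 75 mm (x) x 225 mm (y) x 28 mm high, origin at the centre of its underside on the bench. Three slots 18 mm deep (floors 10 mm above the bench), 35.5 mm along x by 11.5 mm along y, at y = -75, 0 and +75 mm.
- jig: fixed jig; origin on its underside below the slot's middle, +x along the slot to the stop. On a dark plate (8 mm thick, x -90 to 180, y +-65 mm) sits the white foot, x +-75, y +-50 mm, top 33 mm above the bench. Red clamps, 34 mm high, at x -45, y +-56 mm. Grey housing behind, x 80 to 170, y +-40, 75 mm high; on top a white, green, red strip for the stop's black needle.
- slot_floor (a point): centre of the slot's floor, 15 mm above the bench; axes as the jig. Slot open at the top, 92.5 mm along x, 12.5 mm along y, 18 mm deep, 3 mm chamfer, blue outline. Upright home: its origin at this height on this x axis, its x along the jig's x. With its origin at x = -18 mm it stands 23 mm clear of the stop; it first touches at x = +5 mm.
- stop (a joint): how far the sprung stop is pushed back along the jig's +x, in m: 0 when free, 0.022 at its end. The spring gives 0.8 N per mm from zero (no preload, hardly any friction): 0.01125 is 9 N. The needle is in the green band from 0.0075 to 0.015 (6 to 12 N). It springs back when let go.
- stop_face (a point): centre of the front face of the stop's orange plate, 92 mm above the bench, 22 mm beyond the slot's middle when free; moves with the stop. The plate is 12 mm thick (x), 30 mm wide (y), 74 to 110 mm above the bench, overhanging the slot; a carriage 20 mm wide behind it, 80 to 92 mm up, carries the needle. Grip the upright near this height so that pushing does not tip it.
- bomb: bystander: bright steel cylinder 118 mm tall, 72 mm across, standing at the back; origin at the centre of its underside
- ring_nut: bystander: aluminium ring 84 mm across, 22 mm high, lying flat, left of the rack; origin at the centre of its underside
- screwdriver: bystander: screwdriver with a red handle lying on the bench to the robot's right; origin near its middle
- jar: bystander: white jar 70 mm tall, 52 mm across, at the back left; origin at the centre of its underside
- fork_tip (a point): end of the upright's fork arm, between the prong tips: 55 mm towards the upright's -x, 122 mm above its foot
There are look-alikes about, which are no part of the job. Several things have the shape of the upright; the one meant has the colours described above.

How it is judged:
By the outcome, as a careful person would: the job done as asked, in the order asked, and still so for the second after the job is handed in, while the arm keeps its last pose, push and grip.
It also fails if it takes over 48 s, if anything falls off the work surface, if the arm or the gripper's body presses on something with over 40 N, if the wrist force passes 120 N, or if a joint passes its speed limit or range.

## Working session

There is one attempt and no reset: what is moved stays moved. The work goes in short steps, Python scripts to look and compute and a tool call to move; the robot and the scene stay as the last step left them, time stands still between calls to the robot, and variables do not carry over. Pictures are saved under pics/ and viewed, and the job is handed in when it is done.

Besides the shell and the picture viewer there is one more tool, called after "Call:" by a JSON object that holds its "name" and its "arguments". step_arm: Moves the arm, as the interface text tells. Its arguments: {"type":"object","properties":{"plan":{"type":"array"},"grip_force":{"type":"number"}},"required":["plan"]}

```bash
mkdir -p pics; ls; python3 - <<'E'
from rig import ctrl
import cv2
print(ctrl.get_obs())
for n in ["scene","side","wrist"]:
    im=ctrl.camera(n); cv2.imwrite(f"pics/{n}0.png",im); print(n,ctrl.camera_info(n))
E
```

```text
pics
{'t': 0.0, 'q': array([ 1.18806416,  0.46944315, -0.04863295,  1.5336944 ,  0.02407621,
        1.1409769 , -0.08232059]), 'dq': array([0.00046024, 0.00049286, 0.00083843, 0.00127697, 0.00058004,
       0.00039433, 0.00139898]), 'effort': array([-7.51289735e-04, -5.07974768e+01, -8.06408655e-02, -2.36155236e+01,
       -6.13686070e-02,  3.79458151e-02,  1.62677679e-04]), 'ee_pos': array([ 0.23371517, -0.63261073,  0.22149818]), 'ee_rot': array([-0.12378691, -0.69593555, -0.12513136,  0.69619871]), 'contact_force': array([ 0.2352413 , -0.40105152,  0.25412923]), 'moment': array([-0.03079039,  0.03397151, -0.03067401]), 'grip_width': 1.0027121512351131}
scene {'fx': 568.9335317684803, 'fy': 568.9335317684803, 'cx': 317.3408284718136, 'cy': 240.23164445946864, 'D': array([-0.06901092,  0.        ,  0.        ,  0.        ,  0.        ]), 'eye': array([ 1.81721953, -0.22483772,  1.0270051 ]), 'rotation': array([-0.36231043,  0.68809561,  0.5605333 , -0.28470687])}
side {'fx': 548.8443507960658, 'fy': 548.8443507960658, 'cx': 313.7402958317348, 'cy': 234.3532768649478, 'D': array([-0.10499063,  0.        ,  0.        ,  0.        ,  0.        ]), 'eye': array([0.47608522, 1.00886674, 0.88022702]), 'rotation': array([ 0.01690819, -0.03056231,  0.89759964, -0.4394257 ])}
wrist {'fx': 370.98271701925205, 'fy': 370.98271701925205, 'cx': 319.2427100708893, 'cy': 235.56981577356015, 'D': array([-0.00287998,  0.        ,  0.        ,  0.        ,  0.        ]), 'eye': array([ 0.3049919 , -0.6055134 ,  0.38323277]), 'rotation': array([ 0.11505087,  0.8126473 , -0.56547786, -0.08125546])}
```

View pics/scene0.png

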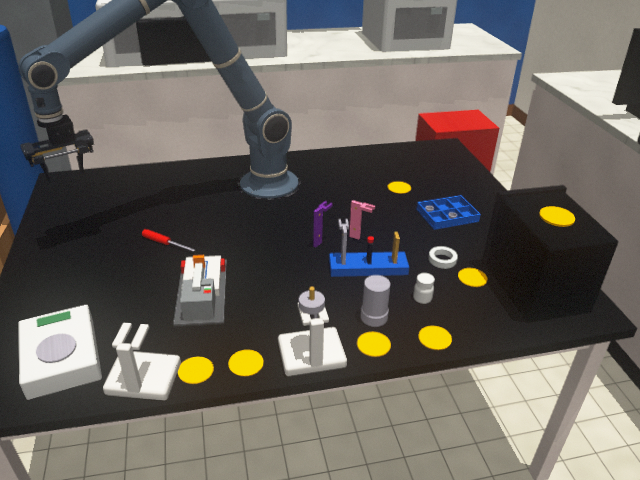

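View pics/side0.png

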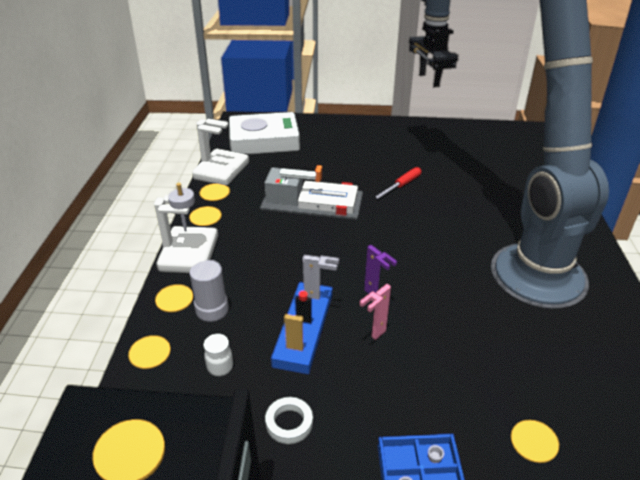

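View pics/wrist0.png

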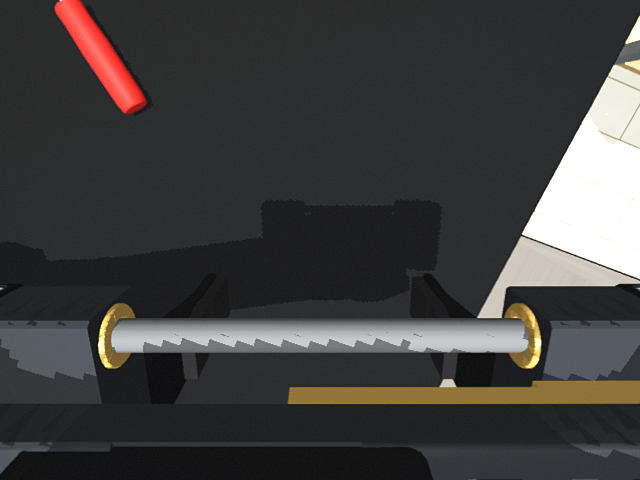

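Candidates: steel bar in rack (scene 343,240 / side 313,275), purple (319,223 scene), pink (360,218), and the white forked stands (128,360), (317,340). Only the one in the blue rack is bare steel. I'll confirm it in a crop and run the networks.

```bash
cat > h.py <<'E'
from rig import ctrl
import numpy as np, cv2
from scipy.spatial.transform import Rotation as R
def Rq(q): return R.from_quat([q[1],q[2],q[3],q[0]])
def cam(n):
    i=ctrl.camera_info(n); K=np.array([[i['fx'],0,i['cx']],[0,i['fy'],i['cy']],[0,0,1]])
    return K,np.array(i['D']),np.array(i['eye']),Rq(i['rotation'])
def proj(c,P):
    K,D,e,r=c; P=np.atleast_2d(P); pc=r.inv().apply(P-e)
    return cv2.projectPoints(pc,np.zeros(3),np.zeros(3),K,D)[0].reshape(-1,2)
def ray(c,uv):
    K,D,e,r=c; n=cv2.undistortPoints(np.array(uv,float).reshape(-1,1,2),K,D).reshape(-1,2)
    return e,r.apply(np.c_[n,np.ones(len(n))])
def onz(c,uv,z):
    e,d=ray(c,uv); return e+d*((z-e[2])/d[:,2])[:,None]
def w(c,p): return c[2]+c[3].apply(p)
E
python3 - <<'E'
from h import *
for n in ["scene","side"]:
    c=cam(n); im=ctrl.camera(n); cv2.imwrite(f"pics/{n}1.png",im)
    a,b=(im[180:350,150:430],im[140:390,240:420]) [0 if n=="scene" else 1],0
    cv2.imwrite(f"pics/{n}1crop.png",cv2.resize(a,None,fx=2.8 if n=="scene" else 2.4,fy=2.8 if n=="scene" else 2.4,interpolation=cv2.INTER_CUBIC))
    for l in ["upright","fork_tip","rack","jig","slot_floor","stop_face","spare_black","spare_brass"]:
        for d in ctrl.tip_of(n,l)[:3]:
            print(n,l,round(d['conf'],2),w(c,d['point']).round(4),proj(c,w(c,d['point'])).round())
print(ctrl.get_obs()['t'])
E
```

```text
scene upright 0.87 [ 3.956e-01  2.139e-01 -2.000e-04] [[354. 237.]]
scene upright 0.86 [ 0.409   0.0918 -0.0014] [[317. 244.]]
scene upright 0.63 [0.5407 0.1424 0.0077] [[344. 265.]]
scene fork_tip 0.9 [0.3774 0.1324 0.1189] [[329. 204.]]
scene fork_tip 0.66 [0.4886 0.1462 0.128 ] [[342. 221.]]
scene fork_tip 0.58 [0.4314 0.2537 0.1204] [[372. 209.]]
scene rack 0.82 [ 0.5535  0.2129 -0.0011] [[368. 267.]]
scene rack 0.42 [0.5388 0.1405 0.0066] [[343. 265.]]
scene rack 0.36 [ 0.5251 -0.264  -0.0029] [[204. 281.]]
scene jig 0.65 [ 0.5258 -0.2672 -0.0041] [[203. 282.]]
scene jig 0.19 [0.5417 0.1401 0.0059] [[343. 266.]]
scene slot_floor 0.69 [ 0.5227 -0.2654  0.0168] [[202. 275.]]
scene slot_floor 0.65 [ 0.5533  0.2106 -0.0021] [[367. 267.]]
scene stop_face 0.74 [ 0.5488 -0.2703  0.096 ] [[198. 258.]]
scene spare_black 0.67 [0.5552 0.2128 0.008 ] [[368. 265.]]
scene spare_black 0.63 [0.7125 0.3263 0.0017] [[423. 296.]]
scene spare_brass 0.72 [0.5714 0.2898 0.009 ] [[395. 265.]]
side upright 0.91 [0.3973 0.2125 0.0006] [[378. 333.]]
side upright 0.89 [0.5443 0.1387 0.0151] [[312. 301.]]
side upright 0.66 [ 0.4152  0.088  -0.0007] [[369. 293.]]
side fork_tip 0.98 [0.3782 0.1288 0.1241] [[391. 264.]]
side fork_tip 0.88 [0.4355 0.2567 0.1209] [[363. 307.]]
side fork_tip 0.86 [0.4895 0.1439 0.1279] [[338. 265.]]
side rack 0.83 [0.5551 0.2142 0.0046] [[304. 329.]]
side jig 0.75 [ 0.5258 -0.2693  0.0022] [[329. 202.]]
side jig 0.7 [0.492  0.143  0.1284] [[336. 265.]]
side slot_floor 0.79 [ 0.5301 -0.2667  0.0171] [[327. 198.]]
side slot_floor 0.25 [0.766  0.1649 0.0029] [[212. 308.]]
side stop_face 0.91 [ 0.5503 -0.2678  0.0904] [[320. 176.]]
side spare_black 0.79 [0.5549 0.2161 0.0109] [[304. 328.]]
side spare_brass 0.72 [0.5674 0.2867 0.0087] [[295. 354.]]
1.05
```

View pics/scene1crop.png

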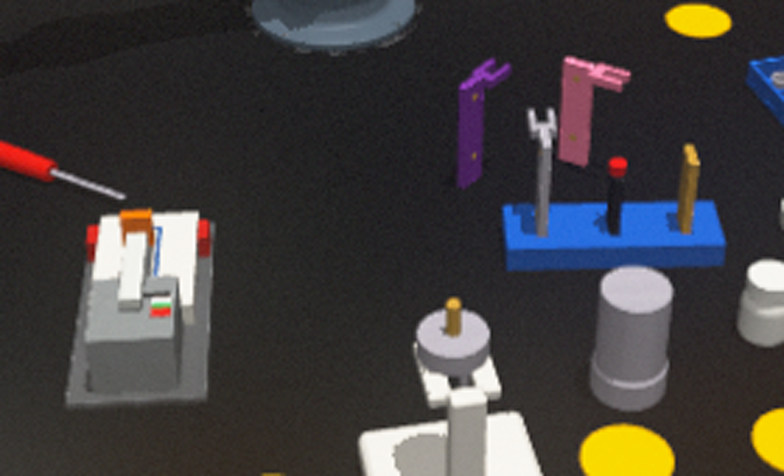

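View pics/side1crop.png

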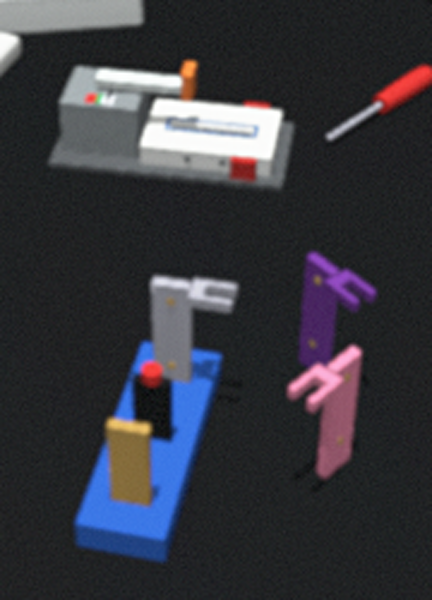

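Picture: steel upright with fork stands in the rack's end slot (scene 343,240; side 313,275), fork towards the robot. Purple and pink ones stand free on the bench and are look-alikes. Next: tool/camera geometry and a first leg over to the jig.

```bash
python3 - <<'E'
from h import *
o=ctrl.get_obs(); r=Rq(o['ee_rot']); p=o['ee_pos']
print("tool axes cols\n",r.as_matrix().round(3))
c=cam("wrist"); print("cam eye in tool",r.inv().apply(c[2]-p).round(4)); print("cam z in tool",(r.inv()*c[3]).as_matrix().round(3))
E
```

```text
tool axes cols
 [[ 0.     0.346 -0.938]
 [-0.    -0.938 -0.346]
 [-1.     0.    -0.   ]]
cam eye in tool [-0.1615 -0.0011 -0.0763]
cam z in tool [[ 0.    -0.279  0.96 ]
 [ 1.     0.001 -0.   ]
 [-0.001  0.96   0.279]]
```

Call:
{"name": "step_arm", "arguments": {"plan": [[[-0.18,-0.57,-0.83],[0,0,0],60],[[-0.18,-0.57,-0.83],[0,0,0],60],[[-0.18,-0.57,-0.83],[0,0,0],60],[[-0.18,-0.57,-0.83],[0,0,0],60],[[-0.18,-0.57,-0.83],[0,0,0],60],[[-0.18,-0.57,-0.83],[0,0,0],60],[[-0.18,-0.57,-0.83],[0,0,0],60],[[-0.18,-0.57,-0.83],[0,0,0],60]], "grip_force": 40}}

```text
t: 1.72
ee_pos: [0.4207, -0.3683, 0.2809]
ee_rot: [0.125, 0.696, 0.124, -0.696]
contact_force: [0.5, -1.5, 0.7]
grip_width: 0.697
```

Call:
{"name": "step_arm", "arguments": {"plan": [[[-0.18,-0.57,-0.83],[0,0,0],60],[[-0.18,-0.57,-0.83],[0,0,0],60],[[-0.18,-0.57,-0.83],[0,0,0],60],[[0,0,0],[1,0,0],60],[[0,0,0],[1,0,0],60],[[0,0,0],[1,0,0],60],[[0,0,0],[1,0,0],60],[[0,0,0],[0,0,0],60]]}}

```text
t: 2.38
ee_pos: [0.4896, -0.2713, 0.3019]
ee_rot: [-0.023, 0.707, -0.024, -0.707]
contact_force: [-0.4, -0.4, 0.1]
grip_width: 0.689
```

```bash
python3 - <<'E'
from h import *
o=ctrl.get_obs(); c=cam("wrist"); im=ctrl.camera("wrist"); cv2.imwrite("pics/w2.png",im)
np.savez("w2.npz",K=c[0],D=c[1],e=c[2],r=c[3].as_quat())
print(o['t'],o['ee_pos'],Rq(o['ee_rot']).as_matrix().round(4),abs(o['dq']).max(),o['q'].round(2))
for l in ["jig","slot_floor","stop_face"]:
    for d in ctrl.tip_of("wrist",l)[:2]: print(l,round(d['conf'],2),w(c,d['point']).round(4),proj(c,w(c,d['point'])).round())
E
```

```text
2.3833 [ 0.48962472 -0.27131878  0.30188595] [[ 2.000e-04 -6.660e-02 -9.978e-01]
 [-3.000e-04 -9.978e-01  6.660e-02]
 [-1.000e+00  3.000e-04 -2.000e-04]] 0.1381212954629769 [ 0.59  0.23 -0.19  1.7   0.05  1.22 -1.25]
jig 0.85 [ 0.5266 -0.262  -0.0028] [[311. 161.]]
slot_floor 0.86 [ 0.5296 -0.2663  0.0145] [[314. 160.]]
stop_face 0.64 [ 0.5486 -0.2703  0.0892] [[315. 146.]]
```

View pics/w2.png

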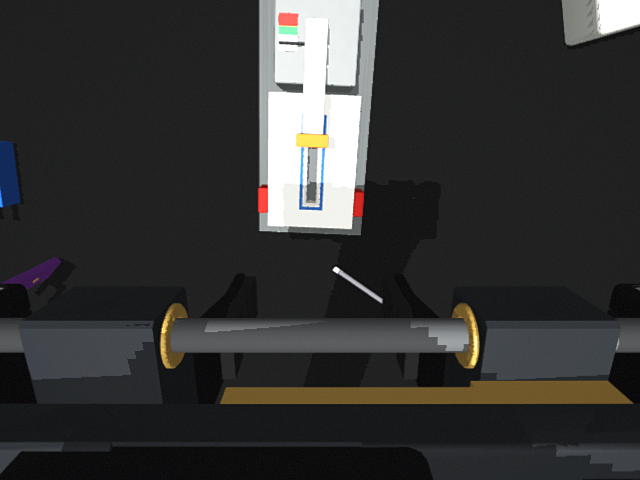

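Wrist view shows the white foot (corners ≈ (268,227),(352,229),(269,93),(361,96)), orange stop (312,140), clamps (264,200)/(358,203). Fit the jig pose from corners.

```bash
python3 - <<'E'
from h import *
from scipy.optimize import least_squares
z=np.load("w2.npz"); c=(z['K'],z['D'],z['e'],R.from_quat(z['r']))
im=cv2.imread("pics/w2.png"); g=cv2.cvtColor(im,cv2.COLOR_BGR2GRAY)
px=np.array([[268,227],[352,229],[269,93],[361,96]],np.float32)
px=cv2.cornerSubPix(g,px.reshape(-1,1,2),(4,4),(-1,-1),(3,40,.01)).reshape(-1,2); print(px)
P=np.array([[-75,50,33],[-75,-50,33],[75,50,33],[75,-50,33]])/1e3
# plate near corners / blue outline
def W(v,P): return np.c_[v[0]+np.cos(v[2])*P[:,0]-np.sin(v[2])*P[:,1], v[1]+np.sin(v[2])*P[:,0]+np.cos(v[2])*P[:,1],P[:,2]]
f=lambda v:(proj(c,W(v,P))-px).ravel()
s=least_squares(f,[.529,-.267,0.],x_scale=[.01,.01,.05]); print(s.x.round(4),np.degrees(s.x[2]),s.fun.round(1))
v=s.x
big=cv2.resize(im[60:250,230:400],None,fx=3.1,fy=3.1,interpolation=cv2.INTER_CUBIC)
Q=np.array([[-75,50,33],[-75,-50,33],[75,50,33],[75,-50,33],[-46.25,6.25,33],[-46.25,-6.25,33],[46,6.25,33],[-90,65,8],[-90,-65,8],[22,15,110],[22,-15,110]])/1e3
for q in proj(c,W(v,Q)): cv2.circle(big,tuple(int(a) for a in ((q-[230,60])*3.1)),3,(255,0,255),1)
cv2.imwrite("pics/w2big.png",big)
E
```

```text
[[268.      227.     ]
 [351.278   228.46744]
 [268.16626  91.42052]
 [359.2922   94.54769]]
[ 0.5268 -0.2641 -0.0991] -5.678592253538065 [ 0.2 -1.4  0.3 -0.2 -0.6  0.6  0.2  0.8]
```

View pics/w2big.png

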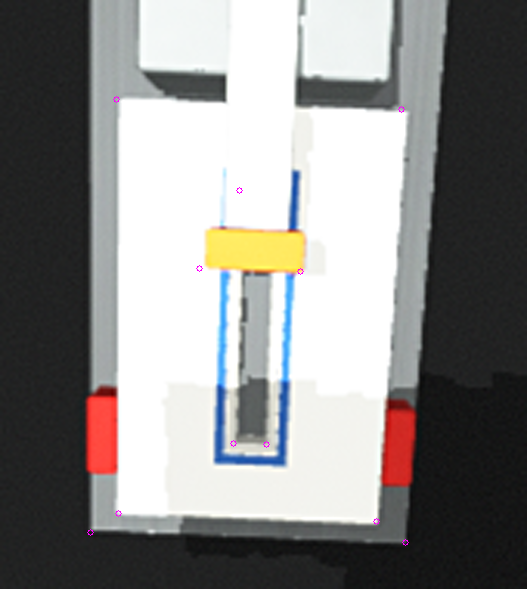

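Call:
{"name": "step_arm", "arguments": {"plan": [[[0,-1,0.1],[0,0,0],60],[[0,-1,0.1],[0,0,0],60],[[0,-1,0.1],[0,0,0],60],[[0,-1,0.1],[0,0,0],60],[[0,-1,0.1],[0,0,0],60],[[0,-1,0.1],[0,0,0],60],[[0,-1,0.1],[0,0,0],60],[[0,-1,0.1],[0,0,0],60]]}}

```text
t: 3.25
ee_pos: [0.478, 0.0517, 0.3021]
ee_rot: [-0.023, 0.707, -0.023, -0.706]
contact_force: [1.0, -0.5, -0.5]
grip_width: 0.694
```

Call:
{"name": "step_arm", "arguments": {"plan": [[[0,-1,0.1],[0,0,0],60],[[0,-1,0.1],[0,0,0],60],[[0,0,0],[1,0,0],60],[[0,0,0],[0,0,0],60],[[0,0,0],[0,0,0],60]]}}

```text
t: 3.67
ee_pos: [0.4757, 0.1299, 0.3016]
ee_rot: [-0.059, 0.705, -0.059, -0.705]
contact_force: [-0.1, -0.7, -0.1]
grip_width: 0.686
```

```bash
python3 - <<'E'
from h import *
o=ctrl.get_obs(); c=cam("wrist"); im=ctrl.camera("wrist"); cv2.imwrite("pics/w3.png",im)
np.savez("w3.npz",K=c[0],D=c[1],e=c[2],r=c[3].as_quat())
print(o['t'],o['ee_pos'],Rq(o['ee_rot']).as_matrix().round(4),abs(o['dq']).max(),o['q'].round(2))
for l in ["rack","upright","fork_tip"]:
    for d in ctrl.tip_of("wrist",l)[:2]: print(l,round(d['conf'],2),w(c,d['point']).round(4),proj(c,w(c,d['point'])).round())
E
```

```text
3.6667 [0.47574041 0.12992243 0.30164244] [[-1.000e-04 -1.660e-01 -9.861e-01]
 [-7.000e-04 -9.861e-01  1.660e-01]
 [-1.000e+00  7.000e-04 -1.000e-04]] 0.024362937613388546 [ 0.1   0.14 -0.5   1.82  0.07  1.2  -2.16]
rack 0.8 [ 0.5547  0.209  -0.002 ] [[245. 137.]]
upright 0.98 [ 0.4141  0.0935 -0.0009] [[355. 232.]]
upright 0.79 [ 0.3949  0.2154 -0.003 ] [[267. 260.]]
fork_tip 0.83 [0.4915 0.15   0.1283] [[296. 200.]]
fork_tip 0.83 [0.377  0.1377 0.1223] [[329. 307.]]
```

View pics/w3.png

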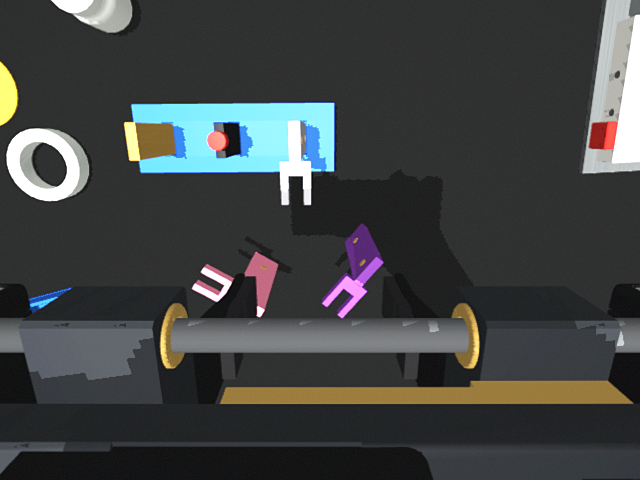

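Wrist view: rack corners ≈ (132,104),(334,103),(334,172),(137,172); upright top at (297,140) with fork to (295,200), pointing towards the robot.

```bash
python3 - <<'E'
from h import *
from scipy.optimize import least_squares
z=np.load("w3.npz"); c=(z['K'],z['D'],z['e'],R.from_quat(z['r']))
im=cv2.imread("pics/w3.png")
def W(v,P): return np.c_[v[0]+np.cos(v[2])*P[:,0]-np.sin(v[2])*P[:,1], v[1]+np.sin(v[2])*P[:,0]+np.cos(v[2])*P[:,1],P[:,2]]
px=np.array([[132,103.5],[334,102.5],[334.5,172],[140,172.5]])
P=np.array([[37.5,112.5,28],[37.5,-112.5,28],[-37.5,-112.5,28],[-37.5,112.5,28]])/1e3
f=lambda v:(proj(c,W(v,P))-px)[[0,1,2]].ravel()
s=least_squares(f,[.555,.21,-.17],x_scale=[.01,.01,.05]); v=s.x; print(v.round(4),np.degrees(v[2]),s.fun.round(1))
u=W(v,np.array([[0,-.075,.01]]))[0]; print("upright",u)
U=np.array([[17,5,130],[17,-5,130],[-17,5,130],[-17,-5,130],[-55,13,127],[-55,-13,127],[0,0,0]])/1e3
vu=[u[0],u[1],v[2]]; A=W(vu,U); A[:,2]+=.01
big=cv2.resize(im[80:220,110:350],None,fx=3.3,fy=3.3,interpolation=cv2.INTER_CUBIC)
for q in np.r_[proj(c,A),proj(c,W(v,P))]: cv2.circle(big,tuple(int(a) for a in ((q-[110,80])*3.3)),3,(255,0,255),1)
cv2.imwrite("pics/w3big.png",big)
E
```

```text
[ 0.5551  0.214  -0.1633] -9.359064838675687 [-0.4  0.2  0.7  0.5 -0.4 -0.7]
upright [0.5428807  0.14002522 0.01      ]
```

View pics/w3big.png

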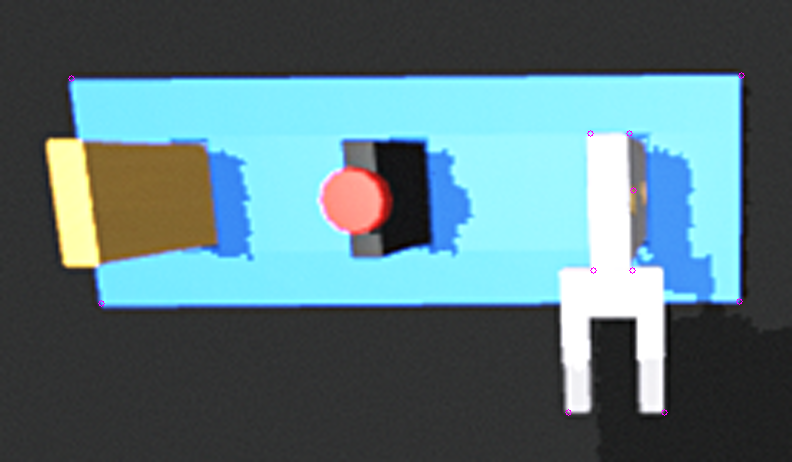

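Call:
{"name": "step_arm", "arguments": {"plan": [[[0,-0.26,-0.81],[0,0,0],45],[[0.5,-0.26,-0.81],[0,0,0],45],[[1,0,0],[0,0,0],45],[[1,0,0],[0,0,0],45],[[0,0,0],[0,0,0],45],[[0,0,0],[0,0,0],45]]}}

```text
t: 4.37
ee_pos: [0.5421, 0.1386, 0.2004]
ee_rot: [0.06, -0.703, 0.061, 0.706]
contact_force: [0.7, 0.3, 1.0]
grip_width: 0.519
```

```bash
python3 - <<'E'
from h import *
o=ctrl.get_obs()
print(o['ee_pos'],Rq(o['ee_rot']).as_matrix().round(4),o['q'].round(2),o['contact_force'])
d=np.array([.5429,.14,.076])-o['ee_pos']; print(Rq(o['ee_rot']).inv().apply(d)/.04)
im=ctrl.camera("wrist"); cv2.imwrite("pics/w4.png",im)
E
```

```text
[0.54210354 0.13855707 0.20040326] [[-0.0045 -0.1697 -0.9855]
 [-0.0012 -0.9855  0.1697]
 [-1.      0.0019  0.0042]] [ 0.05  0.34 -0.47  1.81  0.18  1.03 -2.23] [0.69154762 0.28916978 1.02971499]
[ 3.10991586 -0.04498714 -0.02652975]
```

View pics/w4.png

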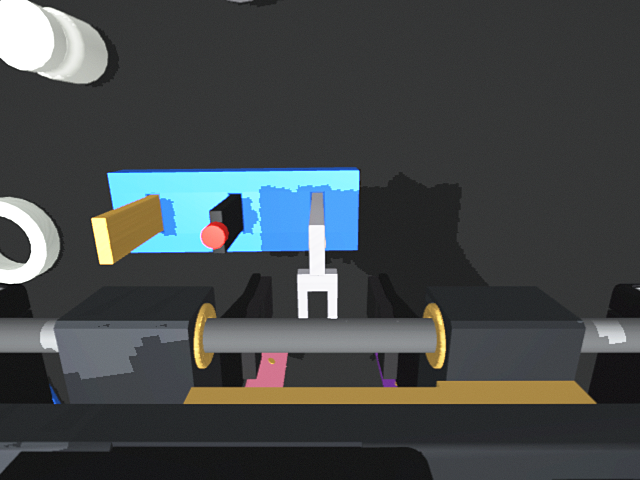

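Call:
{"name": "step_arm", "arguments": {"plan": [[[0.8,-0.04,-0.02],[0,0,0],45],[[0.8,0,0],[0,0,0],45],[[0.8,0,0],[0,0,0],45],[[0.5,0,0],[0,0,0],45],[[0.2,0,0],[0,0,0],45],[[0,0,0],[0,0,0],45],[[0,0,0],[0,0,0],45]]}}

```text
t: 5.0
ee_pos: [0.5461, 0.1419, 0.0802]
ee_rot: [-0.061, 0.706, -0.06, -0.703]
contact_force: [0.5, -0.3, 0.3]
grip_width: 0.517
```

```bash
python3 - <<'E'
from h import *
o=ctrl.get_obs()
print(o['ee_pos'],Rq(o['ee_rot']).as_matrix().round(4),o['q'].round(2),o['contact_force'])
d=np.array([.5429,.14,.076])-o['ee_pos']; print(Rq(o['ee_rot']).inv().apply(d)/.04)
im=ctrl.camera("wrist"); cv2.imwrite("pics/w5.png",im)
E
```

```text
[0.54611154 0.14191782 0.08019531] [[ 0.0043 -0.1693 -0.9856]
 [ 0.0011 -0.9856  0.1693]
 [-1.     -0.0018 -0.004 ]] [-0.    0.49 -0.43  1.92  0.28  0.79 -2.32] [ 0.49224172 -0.34886769  0.3467734 ]
[0.10448954 0.06103067 0.07143251]
```

View pics/w5.png

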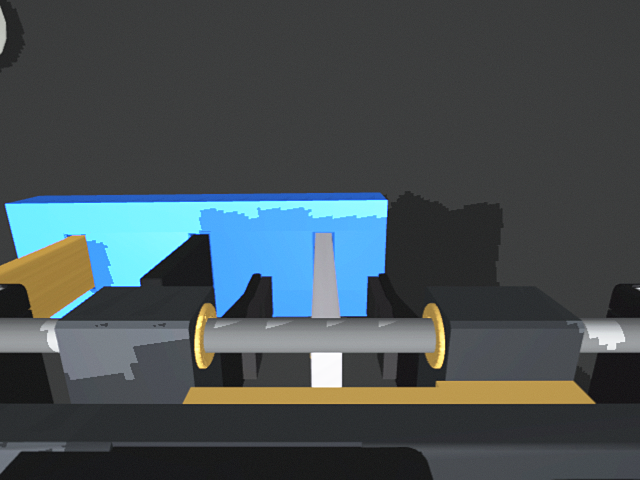

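Call:
{"name": "step_arm", "arguments": {"plan": [[[0.1,0.06,0.07],[0,0,0],45],[[0,0,0],[0,0,0],45],[[0,0,0],[0,0,0],45]]}}

```text
t: 5.3
ee_pos: [0.5412, 0.1393, 0.0745]
ee_rot: [-0.06, 0.705, -0.06, -0.704]
contact_force: [-0.5, 0.5, -0.8]
grip_width: 0.514
```

```bash
python3 - <<'E'
from h import *
o=ctrl.get_obs()
print(o['t'],o['ee_pos'],Rq(o['ee_rot']).as_matrix().round(4),o['contact_force'])
d=np.array([.5429,.14,.076])-o['ee_pos']; print(Rq(o['ee_rot']).inv().apply(d)/.04)
E
```

```text
5.3 [0.54115303 0.13929094 0.07453009] [[ 1.200e-03 -1.692e-01 -9.856e-01]
 [-1.000e-04 -9.856e-01  1.692e-01]
 [-1.000e+00 -1.000e-04 -1.200e-03]] [-0.4866217   0.48623956 -0.7874499 ]
[-0.03669885 -0.02486354 -0.04008825]
```

Call:
{"name": "step_arm", "arguments": {"plan": [[[0,0,0],[0,0,0],45],[[0,0,0],[0,0,0],45]]}}

```text
t: 5.47
ee_pos: [0.5412, 0.1395, 0.0741]
ee_rot: [-0.06, 0.705, -0.06, -0.704]
contact_force: [-0.3, -0.3, 0.3]
grip_width: 0.519
```

```bash
python3 - <<'E'
from h import *
for k in range(3):
    o=ctrl.get_obs()
    print(o['t'],o['ee_pos'].round(4),Rq(o['ee_rot']).as_matrix()[:,0].round(4),np.degrees(np.arctan2(*Rq(o['ee_rot']).as_matrix()[[1,0],1])),o['contact_force'].round(2),abs(o['dq']).max())
    ctrl.camera("wrist")
E
```

```text
5.4667 [0.5412 0.1395 0.0741] [ 7.e-04  1.e-04 -1.e+00] -99.72728041821692 [-0.29 -0.28  0.25] 0.004265425566994849
5.5167 [0.5412 0.1395 0.074 ] [ 5.e-04  1.e-04 -1.e+00] -99.72863238179856 [0.85 1.02 0.22] 0.00235576863152865
5.5667 [0.5411 0.1395 0.0739] [ 3.e-04  0.e+00 -1.e+00] -99.72797152114624 [0.47 0.33 0.75] 0.0024383267889430274
```

Call:
{"name": "step_arm", "arguments": {"plan": [[[-0.05,-0.01,-0.04],[-0.06,0,0],45],[[0,0,0],[0,0,0],30],[[0,0,0],[0,0,0],15],[[0,0,0],[0,0,0],5],[[0,0,0],[0,0,0],5],[[0,0,0],[0,0,0],5],[[0,0,0],[0,0,0],5]], "grip_force": 50}}

```text
t: 6.2
ee_pos: [0.5425, 0.1396, 0.0757]
ee_rot: [0.058, -0.705, 0.058, 0.705]
contact_force: [-0.3, 0.2, -0.7]
grip_width: 0.147
```

Call:
{"name": "step_arm", "arguments": {"plan": [[[0,0,0],[0,0,0],5],[[0,0,0],[0,0,0],5]]}}

```text
t: 6.37
ee_pos: [0.5426, 0.1396, 0.0757]
ee_rot: [0.058, -0.705, 0.058, 0.705]
contact_force: [-0.1, 0.3, -0.4]
grip_width: 0.114
```

```bash
python3 - <<'E'
from h import *
o=ctrl.get_obs()
print(o['t'],o['ee_pos'].round(4),Rq(o['ee_rot']).as_matrix()[:,0].round(4),np.degrees(np.arctan2(*Rq(o['ee_rot']).as_matrix()[[1,0],1])),o['contact_force'].round(2),o['grip_width']*87)
E
```

```text
6.3667 [0.5426 0.1396 0.0757] [-0. -0. -1.] -99.36688669248569 [-0.11  0.34 -0.4 ] 9.886073530466504
```

Call:
{"name": "step_arm", "arguments": {"plan": [[[0,0,0],[0,0,0],5],[[-0.2,0,0],[0,0,0],5],[[-0.3,0,0],[0,0,0],5],[[-0.4,0,0],[0,0,0],5],[[-0.5,0,0],[0,0,0],5],[[-0.3,0,0],[0,0,0],5],[[0,0,0],[0,0,0],5],[[0,0,0],[0,0,0],5]]}}

```text
t: 7.03
ee_pos: [0.5428, 0.1394, 0.1445]
ee_rot: [-0.058, 0.705, -0.058, -0.704]
contact_force: [-0.2, 0.6, -2.6]
grip_width: 0.113
```

```bash
python3 - <<'E'
from h import *
o=ctrl.get_obs()
M=Rq(o['ee_rot']).as_matrix()
print(o['t'],o['ee_pos'].round(4),M[:,0].round(4),np.degrees(np.arctan2(*M[[1,0],1])),o['contact_force'].round(2),o['grip_width']*87)
d=np.array([.5089,-.2623,.136])-o['ee_pos']; print(Rq(o['ee_rot']).inv().apply(d)/.04)
for n in ["wrist","side"]:
    im=ctrl.camera(n); cv2.imwrite(f"pics/{n}6.png",im if n=="wrist" else cv2.resize(im[200:400,240:420],None,fx=3,fy=3,interpolation=2))
E
```

```text
7.0333 [0.5428 0.1394 0.1445] [ 1.3e-03 -2.0e-04 -1.0e+00] -99.38530941508397 [-0.22  0.59 -2.61] 9.845031701488576
[ 0.21287707 10.04635855 -0.80205275]
```

View pics/side6.png

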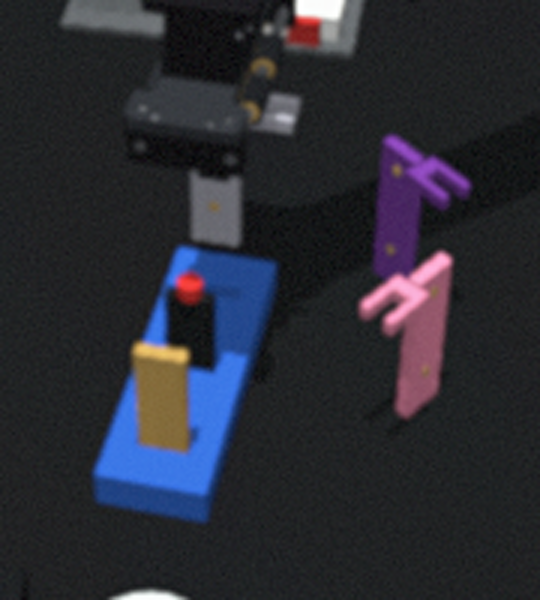

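View pics/wrist6.png

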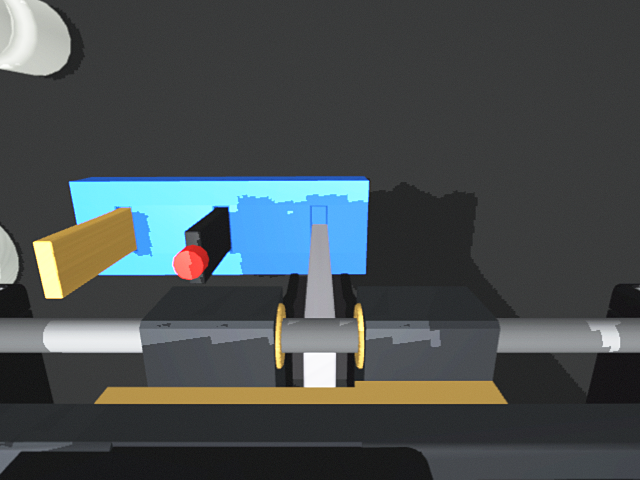

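Upright is lifted out (side view: bar hangs under the gripper; force −2.6 N); the spares still stand in their slots. Carry to above the slot.

Call:
{"name": "step_arm", "arguments": {"plan": [[[0,0.5,-0.04],[0,0,0],5],[[0,0.9,-0.07],[0,0,0],5],[[0,0.9,-0.07],[0,0,0],5],[[0,0.95,-0.08],[0,0,0],5],[[0,0.95,-0.08],[0,0,0],5],[[0,0.95,-0.08],[0,0,0],5],[[0,0.95,-0.08],[0,0,0],5],[[0,0.95,-0.07],[0,0,0],5]]}}

```text
t: 7.8
ee_pos: [0.5179, -0.1441, 0.1426]
ee_rot: [0.058, -0.704, 0.058, 0.706]
contact_force: [0.5, -0.3, -2.9]
grip_width: 0.112
```

Call:
{"name": "step_arm", "arguments": {"plan": [[[0,0.9,-0.07],[0,0,0],5],[[0,0.9,-0.07],[0,0,0],5],[[0,0.8,-0.07],[0,0,0],5],[[0,0.4,-0.02],[-0.6,0,0],5],[[0,0,0],[0,0,0],5],[[0,0,0],[0,0,0],5],[[0,0,0],[0,0,0],5],[[0,0,0],[0,0,0],5]]}}

```text
t: 8.47
ee_pos: [0.5089, -0.2602, 0.1432]
ee_rot: [0.035, -0.706, 0.034, 0.707]
contact_force: [-0.2, -0.8, -2.7]
grip_width: 0.112
```

```bash
python3 - <<'E'
from h import *
o=ctrl.get_obs(); c=cam("wrist")
M=Rq(o['ee_rot']).as_matrix()
print(o['t'],o['ee_pos'].round(4),M[:,0].round(4),np.degrees(np.arctan2(*M[[1,0],1])),o['contact_force'].round(2),o['grip_width']*87)
d=np.array([.5089,-.2623,.136])-o['ee_pos']; print(Rq(o['ee_rot']).inv().apply(d)/.04)
np.savez("w7.npz",K=c[0],D=c[1],e=c[2],r=c[3].as_quat(),p=o['ee_pos'],M=M)
im=ctrl.camera("wrist"); cv2.imwrite("pics/w7.png",im)
for n in ["side","scene"]: cv2.imwrite(f"pics/{n}7.png",ctrl.camera(n))
E
```

```text
8.4667 [ 0.5089 -0.2602  0.1432] [-8.0e-04  1.4e-03 -1.0e+00] -95.63272189099504 [-0.17 -0.77 -2.7 ] 9.710352315722469
[ 0.18063558  0.05215514 -0.0061313 ]
```

View pics/w7.png

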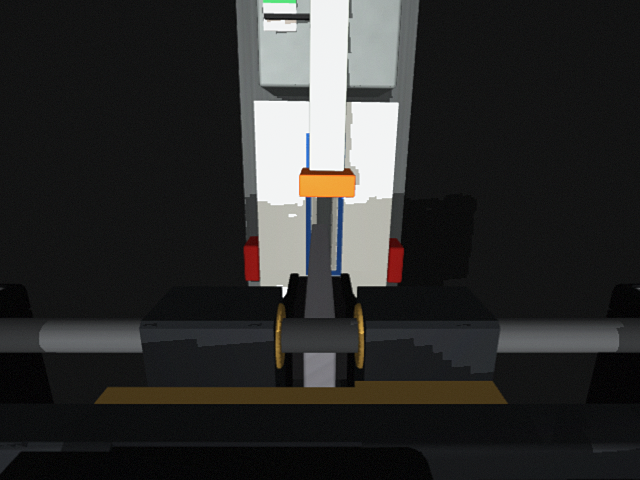

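```bash
python3 - <<'E'
from h import *
im=cv2.imread("pics/w7.png"); cv2.imwrite("pics/w7big.png",cv2.resize(im[90:300,230:420],None,fx=2.85,fy=2.85,interpolation=2))
im=cv2.imread("pics/side7.png"); cv2.imwrite("pics/side7b.png",cv2.resize(im[120:240,230:410],None,fx=4,fy=4,interpolation=2))
E
```

```text
(no output)
```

View pics/w7big.png

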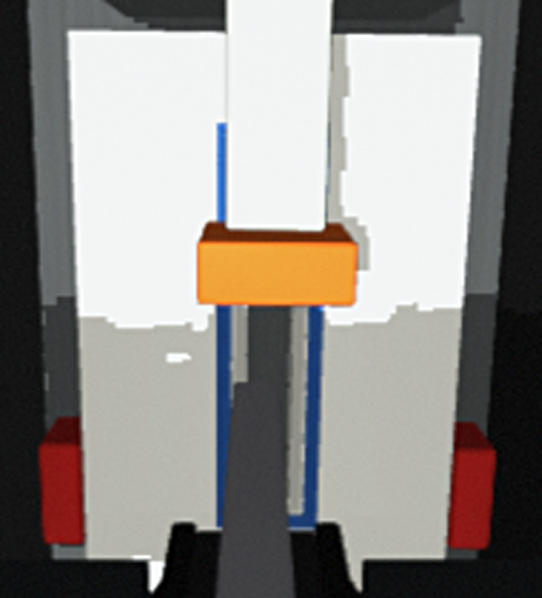

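View pics/side7b.png

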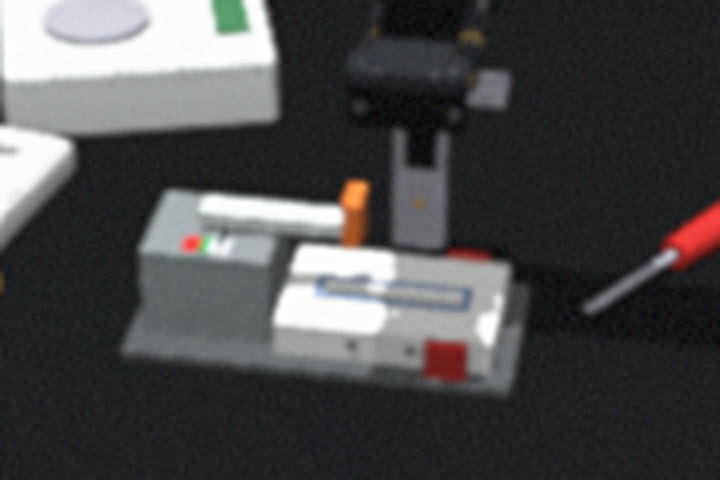

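```bash
cat > fit.py <<'E'
from h import *
from scipy.optimize import least_squares
def W(v,P): return np.c_[v[0]+np.cos(v[2])*P[:,0]-np.sin(v[2])*P[:,1], v[1]+np.sin(v[2])*P[:,0]+np.cos(v[2])*P[:,1],P[:,2]]
def ld(f):
    z=np.load(f); return (z['K'],z['D'],z['e'],R.from_quat(z['r'])),z
E
python3 - <<'E'
from fit import *
c,z=ld("w7.npz"); p,M=z['p'],z['M']
b=np.array([[68,31],[480,36],[85,558],[446,560],[199,304],[355,304]])/2.85+[230,90]-.3
P=np.array([[75,50,33],[75,-50,33],[-75,50,33],[-75,-50,33],[22,15,110],[22,-15,110]])/1e3
for idx in ([0,1,2,3],[0,1,2,3,4,5]):
    s=least_squares(lambda v:(proj(c,W(v,P[idx]))-b[idx]).ravel(),[.527,-.264,-.1],x_scale=[.01,.01,.05]); v=s.x
    print(v.round(4),np.degrees(v[2]).round(2),s.fun.round(1)); print((proj(c,W(v,P))-b).round(1)[4:])
    t=W(v,np.array([[-.018,0,.136]]))[0]
    print(t, M.T@(t-p)/.04)
# project assumed upright
u=p-[0,0,.0657]
A=np.array([[17,5,0],[17,-5,0],[17,5,130],[17,-5,130]])/1e3
print(((proj(c,W([p[0],p[1],np.radians(-95.63+90)],A)+[0,0,u[2]])-[230,90])*2.85).round())
E
```

```text
[ 0.531  -0.265  -0.1085] -6.21 [-0.5 -6.5  0.5 -6.6  0.8  8.6 -0.9  9.2]
[[-1.4 -7.1]
 [ 0.7 -6.4]]
[ 0.51308658 -0.26308615  0.136     ] [ 0.18052253  0.06144103 -0.11221947]
[ 0.5292 -0.265  -0.1084] -6.21 [-0.2 -3.8  0.5 -3.9  1.1 10.6 -0.8 11.2 -1.2 -3.8  0.8 -3.1]
[[-1.2 -3.8]
 [ 0.8 -3.1]]
[ 0.51133189 -0.26302177  0.136     ] [ 0.18056092  0.06414503 -0.0684061 ]
[[236. 384.]
 [281. 384.]
 [214. 698.]
 [310. 698.]]
```

```bash
python3 - <<'E'
from fit import *
c,z=ld("w7.npz"); p,M=z['p'],z['M']
b=np.array([[68,31],[480,36],[85,558],[446,560],[199,304],[355,304]])/2.85+[230,90]-.3
def res(v,ws):
    P=np.array([[75,50,33],[75,-50,33],[v[3],50,33],[v[4],-50,33],[22,15,110],[22,-15,110]])/1e3
    return ((proj(c,W(v,P))-b)*np.array([1,1,1,1,ws,ws])[:,None]).ravel()
for ws in (0,1):
    s=least_squares(lambda v:res(v,ws),[.527,-.264,-.1,-60,-60],x_scale=[.01,.01,.05,10,10]); v=s.x
    print(v.round(4),np.degrees(v[2]).round(2),res(v,1).round(1))
    t=W(v,np.array([[-.018,0,.136]]))[0]; print(t, M.T@(t-p)/.04)
E
```

```text
[  0.5268  -0.2645  -0.1096 -63.3627 -62.6764] -6.28 [-0.2 -0.   0.1  0.1  0.4 -0.  -0.4 -0.  -1.4  0.9  0.4  1.6]
[ 0.50886044 -0.26257942  0.136     ] [ 0.18062692  0.0592041  -0.00583266]
[  0.5271  -0.2647  -0.1093 -63.7339 -63.0893] -6.26 [-0.  -0.6  0.3 -0.6  0.6 -0.  -0.2 -0.  -1.2  0.2  0.7  0.9]
[ 0.50923486 -0.26275543  0.136     ] [ 0.18061323  0.06266433 -0.01557987]
```

Call:
{"name": "step_arm", "arguments": {"plan": [[[0,0.06,-0.01],[0.07,0,0],5],[[0.4,0,0],[0,0,0],5],[[0.4,0,0],[0,0,0],5],[[0.1,0,0],[0,0,0],5],[[0,0,0],[0,0,0],5],[[0,0,0],[0,0,0],5],[[0,0,0],[0,0,0],5],[[0,0,0],[0,0,0],5]]}}

```text
t: 9.28
ee_pos: [0.5096, -0.2649, 0.1088]
ee_rot: [-0.038, 0.707, -0.038, -0.705]
contact_force: [-0.3, 0.3, -3.2]
grip_width: 0.111
```

```bash
cat > st.py <<'E'
from fit import *
def st():
    o=ctrl.get_obs(); M=Rq(o['ee_rot']).as_matrix()
    print(round(o['t'],2),o['ee_pos'].round(4),M[:,0].round(4),np.degrees(np.arctan2(*M[[1,0],1])).round(2),o['contact_force'].round(2),(o['grip_width']*87).round(2))
    J=[.527,-.2645,np.radians(-6.1)]; d=o['ee_pos'][:2]-J[:2]; a=J[2]
    print("jig xy mm",1e3*(np.cos(a)*d[0]+np.sin(a)*d[1]),1e3*(-np.sin(a)*d[0]+np.cos(a)*d[1]),"q",o['q'].round(2))
    return o
E
python3 - <<'E'
from st import *
st()
im=ctrl.camera("wrist"); cv2.imwrite("pics/w8.png",cv2.resize(im[90:300,230:420],None,fx=2.85,fy=2.85,interpolation=2))
im=ctrl.camera("side"); cv2.imwrite("pics/side8.png",cv2.resize(im[120:240,230:410],None,fx=4,fy=4,interpolation=2))
E
```

```text
Traceback (most recent call last):
  File "st.py", line 4, in st
    print(round(o['t'],2),o['ee_pos'].round(4),M[:,0].round(4),np.degrees(np.arctan2(*M[[1,0],1])).round(2),o['contact_force'].round(2),(o['grip_width']*87).round(2))
                                                                                                                                        ^^^^^^^^^^^^^^^^^^^^^^^^^^
AttributeError: 'float' object has no attribute 'round'
```

```bash
sed -i "s/(o\['grip_width'\]\*87).round(2)/round(o['grip_width']*87,2)/" st.py
python3 - <<'E'
from st import *
st()
im=ctrl.camera("wrist"); cv2.imwrite("pics/w8.png",cv2.resize(im[90:300,230:420],None,fx=2.85,fy=2.85,interpolation=2))
im=ctrl.camera("side"); cv2.imwrite("pics/side8.png",cv2.resize(im[120:240,230:410],None,fx=4,fy=4,interpolation=2))
st()
E
```

```text
9.28 [ 0.5096 -0.2649  0.1088] [ 1.8e-03 -9.0e-04 -1.0e+00] -96.19 [-0.3   0.34 -3.18] 9.68
jig xy mm -17.22667941990314 -2.283052396998097 q [ 0.67  0.45 -0.34  1.88  0.2   0.84 -1.45]
9.38 [ 0.5094 -0.2649  0.1085] [ 1.3e-03 -7.0e-04 -1.0e+00] -96.2 [ 0.41  0.36 -2.41] 9.83
jig xy mm -17.498435192406184 -2.28963165337605 q [ 0.67  0.45 -0.34  1.88  0.2   0.84 -1.45]
```

View pics/w8.png

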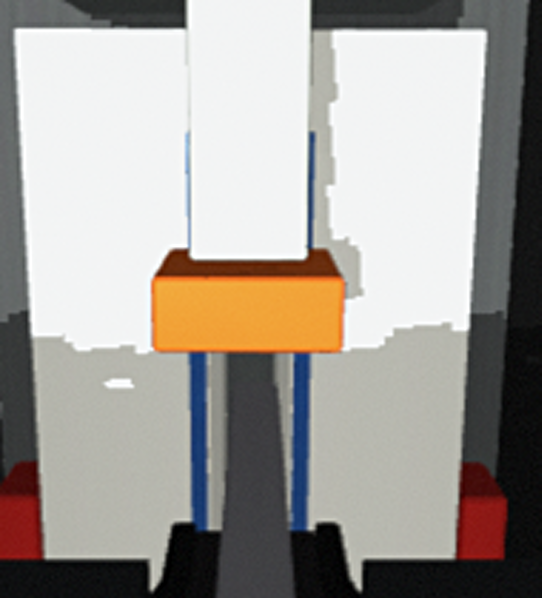

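View pics/side8.png

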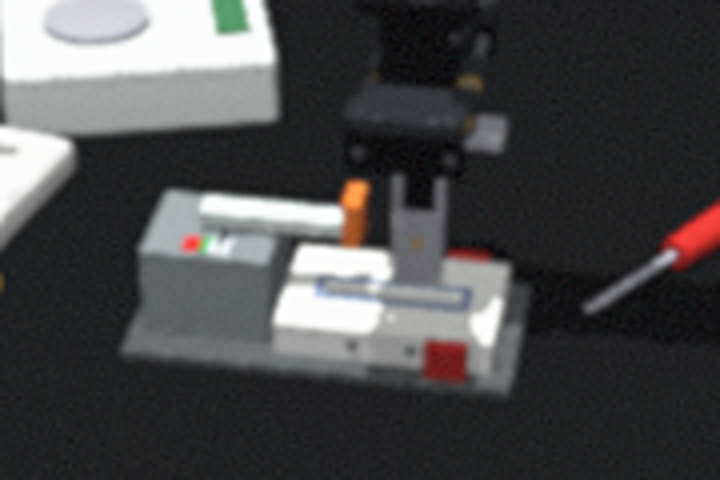

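```bash
python3 - <<'E'
from st import *
o=st(); c=cam("wrist"); p=o['ee_pos']; M=Rq(o['ee_rot']).as_matrix()
b=np.array([[14,29],[487,30],[44,558],[457,558],[153,352],[343,352]])/2.85+[230,90]-.3
def res(v,ws):
    P=np.array([[75,50,33],[75,-50,33],[v[3],50,33],[v[4],-50,33],[22,15,110],[22,-15,110]])/1e3
    return ((proj(c,W(v,P))-b)*np.array([1,1,1,1,ws,ws])[:,None]).ravel()
for ws in (0,1):
    s=least_squares(lambda v:res(v,ws),[.527,-.264,-.1,-60,-60],x_scale=[.01,.01,.05,10,10]); v=s.x
    print(v.round(4),np.degrees(v[2]).round(2),res(v,1).round(1))
    t=W(v,np.array([[-.018,0,.1]]))[0]; print(t, M.T@(t-p)/.04)
E
```

```text
9.38 [ 0.5094 -0.2649  0.1085] [ 1.3e-03 -7.0e-04 -1.0e+00] -96.2 [ 0.41  0.36 -2.41] 9.83
jig xy mm -17.498435192406184 -2.28963165337605 q [ 0.67  0.45 -0.34  1.88  0.2   0.84 -1.45]
[  0.5265  -0.2647  -0.1087 -45.9776 -45.8358] -6.23 [-0.   0.   0.1 -0.   0.2 -0.  -0.3 -0.  -0.4  1.3  0.8  1.4]
[ 0.50856764 -0.26278475  0.1       ] [ 0.21325938 -0.05099384  0.02566918]
[  0.5268  -0.2647  -0.1087 -46.3397 -46.1997] -6.23 [-0.1 -0.6  0.  -0.7  0.2 -0.  -0.3 -0.  -0.5  0.5  0.7  0.6]
[ 0.50893263 -0.26278569  0.1       ] [ 0.21327112 -0.05195528  0.01659536]
```

Call:
{"name": "step_arm", "arguments": {"plan": [[[0.1,-0.05,0.02],[0,0,0],5],[[0,0,0],[0,0,0],5],[[0,0,0],[0,0,0],5],[[0,0,0],[0,0,0],5],[[0,0,0],[0,0,0],5]]}}

```text
t: 9.8
ee_pos: [0.5084, -0.2627, 0.1038]
ee_rot: [-0.038, 0.706, -0.038, -0.706]
contact_force: [0.2, 0.1, -3.3]
grip_width: 0.113
```

```bash
sed -i 's/J=.*np.radians(-6.1)\]/J=[.5268,-.2647,np.radians(-6.2)]/' st.py
python3 - <<'E'
from st import *
st()
for n in ["wrist","scene"]: 
    im=ctrl.camera(n)
    cv2.imwrite(f"pics/{n}9.png",cv2.resize(im[90:300,230:420] if n=="wrist" else im[220:330,150:250],None,fx=2.85 if n=="wrist" else 5,fy=2.85 if n=="wrist" else 5,interpolation=2))
st()
E
```

```text
9.8 [ 0.5084 -0.2627  0.1038] [ 1.e-04 -1.e-04 -1.e+00] -96.19 [ 0.17  0.11 -3.35] 9.83
jig xy mm -18.53423742523246 0.036149841992953305 q [ 0.66  0.46 -0.34  1.88  0.2   0.83 -1.46]
9.9 [ 0.5084 -0.2627  0.1038] [ 2.e-04 -1.e-04 -1.e+00] -96.19 [-0.1  -0.34 -3.51] 9.52
jig xy mm -18.515065740458272 0.01997104456253609 q [ 0.66  0.46 -0.34  1.88  0.2   0.83 -1.46]
```

View pics/wrist9.png

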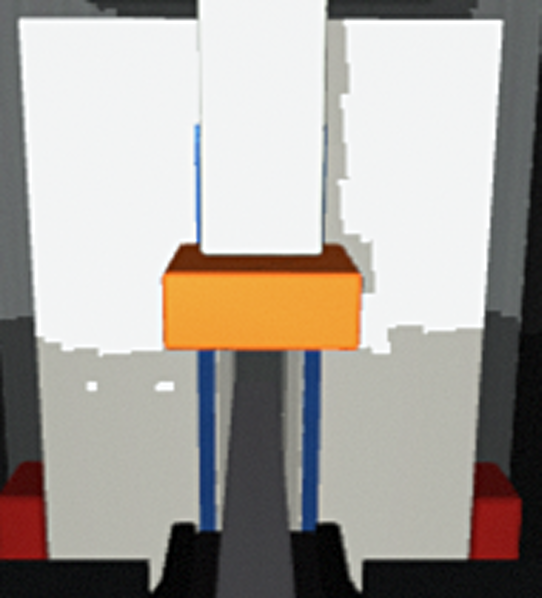

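Call:
{"name": "step_arm", "arguments": {"plan": [[[0.15,0,0],[0,0,0],5],[[0.1,0,0],[0,0,0],5],[[0.1,0,0],[0,0,0],5],[[0.1,0,0],[0,0,0],5],[[0,0,0],[0,0,0],5],[[0,0,0],[0,0,0],5]]}}

```text
t: 10.4
ee_pos: [0.5081, -0.2625, 0.0853]
ee_rot: [0.038, -0.706, 0.038, 0.706]
contact_force: [-0.4, 0.5, -2.5]
grip_width: 0.114
```

```bash
python3 - <<'E'
from st import *
st()
E
```

```text
10.4 [ 0.5081 -0.2625  0.0853] [-8.e-04  4.e-04 -1.e+00] -96.18 [-0.42  0.52 -2.51] 9.91
jig xy mm -18.835847663251332 0.2008622453619534 q [ 0.66  0.48 -0.33  1.9   0.21  0.8  -1.47]
```

Call:
{"name": "step_arm", "arguments": {"plan": [[[0.07,0,0],[0,0,0],5],[[0.04,0,0],[0,0,0],5],[[0,0,0],[0,0,0],5],[[0,0,0],[0,0,0],5],[[0,0,0],[0,0,0],5]]}}

```text
t: 10.82
ee_pos: [0.5084, -0.2627, 0.0815]
ee_rot: [-0.038, 0.706, -0.038, -0.706]
contact_force: [-0.4, 0.4, -3.0]
grip_width: 0.114
```

```bash
python3 - <<'E'
from st import *
st()
E
```

```text
10.82 [ 0.5084 -0.2627  0.0815] [ 3.e-04 -2.e-04 -1.e+00] -96.19 [-0.36  0.41 -2.99] 9.9
jig xy mm -18.50486512238573 0.016585575200394644 q [ 0.66  0.49 -0.33  1.9   0.22  0.79 -1.47]
```

Call:
{"name": "step_arm", "arguments": {"plan": [[[0.02,0,0],[0,0,0],5],[[0.02,0,0],[0,0,0],5],[[0,0,0],[0,0,0],5],[[0,0,0],[0,0,0],5]]}}

```text
t: 11.15
ee_pos: [0.5087, -0.2627, 0.0807]
ee_rot: [-0.038, 0.706, -0.038, -0.706]
contact_force: [-2.2, 0.4, 6.2]
grip_width: 0.113
```

```bash
python3 - <<'E'
from st import *
st()
E
```

```text
11.15 [ 0.5087 -0.2627  0.0807] [ 6.e-04 -6.e-04 -1.e+00] -96.18 [-2.2   0.35  6.17] 9.86
jig xy mm -18.256982296070873 0.040968596272606544 q [ 0.66  0.49 -0.33  1.9   0.22  0.79 -1.47]
```

Seated: contact at TCP z 0.0807, exactly the height predicted for the foot on the slot floor. Ease the press a little and slide towards the stop.

Call:
{"name": "step_arm", "arguments": {"plan": [[[-0.01,0,-0.05],[0,0,0],5],[[0,0,-0.1],[0,0,0],5],[[0,0,-0.1],[0,0,0],5],[[0,0,-0.1],[0,0,0],5],[[0,0,-0.1],[0,0,0],5],[[0,0,0],[0,0,0],5],[[0,0,0],[0,0,0],5]]}}

```text
t: 11.73
ee_pos: [0.5257, -0.265, 0.0807]
ee_rot: [0.038, -0.706, 0.039, 0.706]
contact_force: [-3.1, 0.1, 5.2]
grip_width: 0.112
```

```bash
python3 - <<'E'
from st import *
st()
im=ctrl.camera("side"); cv2.imwrite("pics/side10.png",cv2.resize(im[120:240,230:410],None,fx=4,fy=4,interpolation=2))
st()
E
```

```text
11.73 [ 0.5257 -0.265   0.0807] [-1.1e-03 -7.0e-04 -1.0e+00] -96.21 [-3.13  0.13  5.15] 9.77
jig xy mm -1.0515512375004905 -0.4187937539818937 q [ 0.64  0.51 -0.33  1.86  0.22  0.81 -1.48]
11.78 [ 0.5257 -0.265   0.0807] [-9.e-04 -7.e-04 -1.e+00] -96.21 [-2.73  0.68  5.21] 9.74
jig xy mm -1.0173113606312814 -0.4064980125166157 q [ 0.64  0.51 -0.33  1.86  0.22  0.81 -1.48]
```

View pics/side10.png

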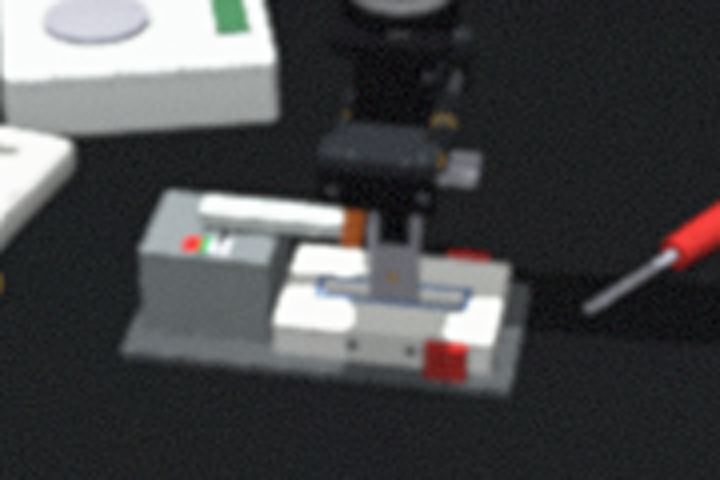

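Call:
{"name": "step_arm", "arguments": {"plan": [[[0,0,-0.1],[0,0,0],5],[[0,0,-0.1],[0,0,0],5],[[0,0,-0.05],[0,0,0],5],[[0,0,0],[0,0,0],5],[[0,0,0],[0,0,0],5],[[0,0,0],[0,0,0],5]]}}

```text
t: 12.28
ee_pos: [0.5336, -0.266, 0.0807]
ee_rot: [0.038, -0.704, 0.039, 0.708]
contact_force: [-8.1, 1.5, 9.5]
grip_width: 0.11
```

```bash
python3 - <<'E'
from st import *
st()
im=ctrl.camera("wrist"); cv2.imwrite("pics/w11.png",im)
im=ctrl.camera("side"); cv2.imwrite("pics/side11.png",cv2.resize(im[170:215,250:350],None,fx=7,fy=7,interpolation=2))
st()
E
```

```text
12.28 [ 0.5336 -0.266   0.0807] [-5.4e-03 -2.0e-04 -1.0e+00] -96.23 [-8.08  1.53  9.49] 9.59
jig xy mm 6.894256338336245 -0.5261078786641507 q [ 0.63  0.52 -0.33  1.84  0.22  0.82 -1.48]
12.38 [ 0.5336 -0.266   0.0807] [-5.3e-03 -2.0e-04 -1.0e+00] -96.23 [-7.07 -0.06  9.73] 9.89
jig xy mm 6.90453259313561 -0.5202237234570821 q [ 0.63  0.52 -0.33  1.84  0.22  0.82 -1.48]
```

View pics/w11.png

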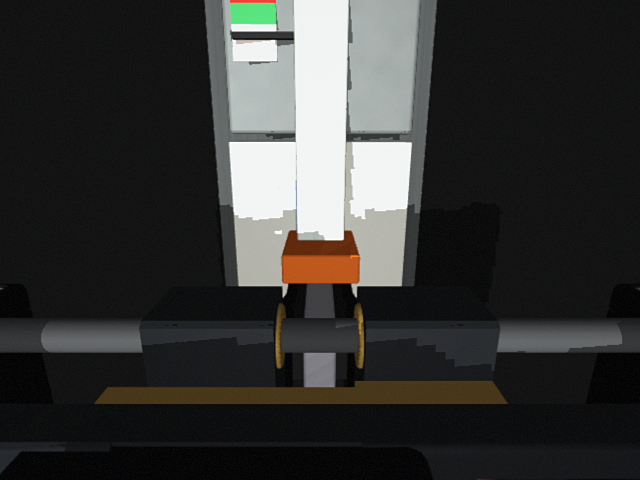

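View pics/side11.png

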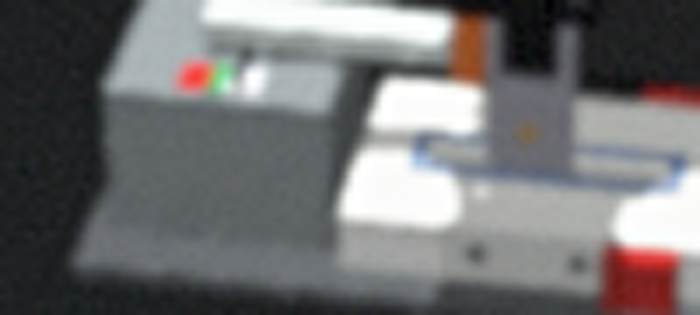

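Call:
{"name": "step_arm", "arguments": {"plan": [[[-0.012,0,-0.04],[0,0.05,0],5],[[0,-0.01,-0.06],[0,0,0],5],[[0,0,-0.06],[0,0,0],5],[[0,0,0],[0,0,0],5],[[0,0,0],[0,0,0],5],[[0,0,0],[0,0,0],5]]}}

```text
t: 12.88
ee_pos: [0.538, -0.2664, 0.0807]
ee_rot: [0.038, -0.704, 0.039, 0.708]
contact_force: [-10.6, 1.1, 10.7]
grip_width: 0.116
```

```bash
python3 - <<'E'
from st import *
st()
im=ctrl.camera("wrist"); cv2.imwrite("pics/w12.png",cv2.resize(im[:140,200:440],None,fx=3.3,fy=3.3,interpolation=2))
st()
E
```

```text
12.88 [ 0.538  -0.2664  0.0807] [-4.4e-03 -4.0e-04 -1.0e+00] -96.27 [-10.61   1.06  10.75] 10.05
jig xy mm 11.276010060383769 -0.5213034259875461 q [ 0.63  0.53 -0.32  1.83  0.22  0.82 -1.49]
12.93 [ 0.538  -0.2664  0.0807] [-4.3e-03 -4.0e-04 -1.0e+00] -96.27 [-11.36   1.25   9.98] 9.95
jig xy mm 11.300478595589578 -0.49355421781031145 q [ 0.63  0.53 -0.32  1.83  0.22  0.82 -1.49]
```

View pics/w12.png

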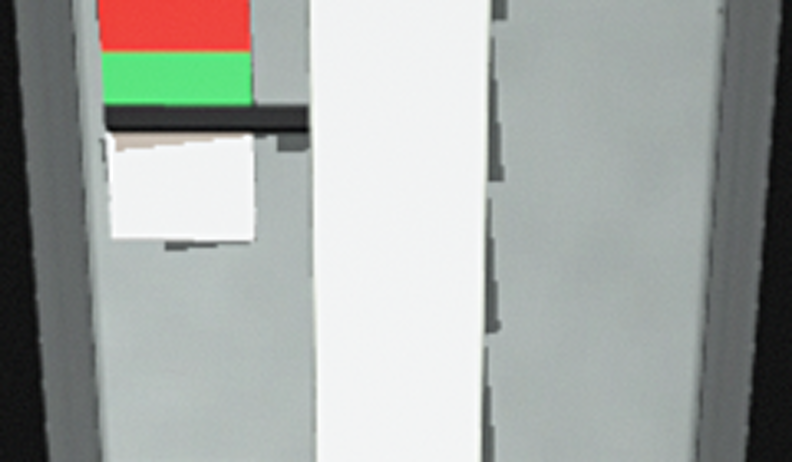

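Call:
{"name": "step_arm", "arguments": {"plan": [[[-0.015,0,-0.03],[0,0.04,0],5],[[0,-0.01,-0.04],[0,0,0],5],[[0,0,-0.03],[0,0,0],5],[[0,0,0],[0,0,0],5],[[0,0,0],[0,0,0],5],[[0,0,0],[0,0,0],5]]}}

```text
t: 13.43
ee_pos: [0.5402, -0.2667, 0.0807]
ee_rot: [0.039, -0.705, 0.039, 0.707]
contact_force: [-13.2, -0.0, 10.2]
grip_width: 0.108
```

```bash
python3 - <<'E'
from st import *
st()
im=ctrl.camera("wrist"); cv2.imwrite("pics/w13.png",cv2.resize(im[:140,200:440],None,fx=3.3,fy=3.3,interpolation=2))
st()
E
```

```text
13.43 [ 0.5402 -0.2667  0.0807] [-4.e-03 -5.e-04 -1.e+00] -96.3 [-13.21  -0.04  10.25] 9.44
jig xy mm 13.497804435980381 -0.5130373771893796 q [ 0.63  0.53 -0.32  1.83  0.22  0.83 -1.49]
13.48 [ 0.5402 -0.2667  0.0807] [-4.e-03 -5.e-04 -1.e+00] -96.3 [-13.5    0.6   11.23] 10.07
jig xy mm 13.504811426872601 -0.5135477956115638 q [ 0.63  0.53 -0.32  1.83  0.22  0.83 -1.49]
```

View pics/w13.png

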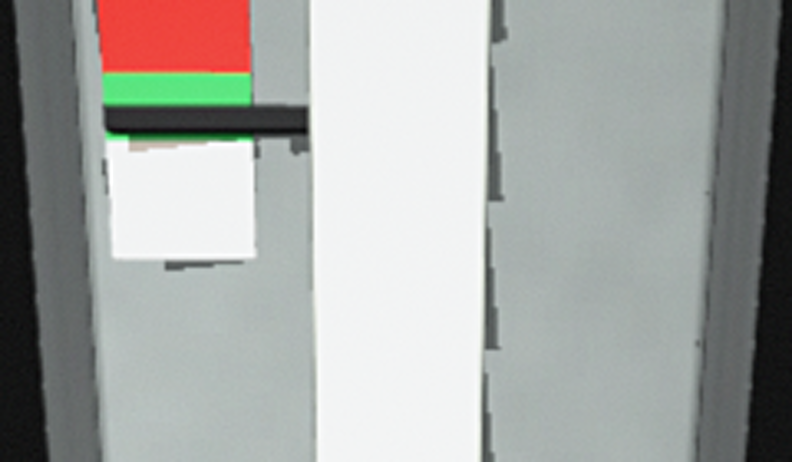

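Call:
{"name": "step_arm", "arguments": {"plan": [[[-0.015,0,-0.03],[0,0.04,0],5],[[-0.01,0,-0.03],[0,0,0],5],[[0,0,0],[0,0,0],5],[[0,0,0],[0,0,0],5],[[0,0,0],[0,0,0],5],[[0,0,0],[0,0,0],5]]}}

```text
t: 13.98
ee_pos: [0.5414, -0.2668, 0.0807]
ee_rot: [0.039, -0.705, 0.039, 0.707]
contact_force: [-14.5, 0.3, 6.9]
grip_width: 0.11
```

```bash
python3 - <<'E'
from st import *
st()
im=ctrl.camera("wrist"); cv2.imwrite("pics/w14.png",cv2.resize(im[:140,200:440],None,fx=3.3,fy=3.3,interpolation=2))
c=cam("wrist")
P=np.array([[x,25,75] for x in (100,110,120,130)])/1e3
print((proj(c,W([.5268,-.2647,np.radians(-6.2)],P))-[200,0])*3.3)
st()
E
```

```text
13.98 [ 0.5414 -0.2668  0.0807] [-2.2e-03 -3.0e-04 -1.0e+00] -96.31 [-14.52   0.28   6.94] 9.56
jig xy mm 14.754679114748097 -0.48799295380516095 q [ 0.63  0.53 -0.32  1.82  0.22  0.82 -1.49]
[[202.2140399  345.72464896]
 [198.69178969 262.18596172]
 [195.04620553 175.60500507]
 [191.2710538   85.82052235]]
14.03 [ 0.5414 -0.2668  0.0807] [-2.3e-03 -3.0e-04 -1.0e+00] -96.31 [-14.43   0.85   7.17] 9.73
jig xy mm 14.731615336440314 -0.4895875644263083 q [ 0.63  0.53 -0.32  1.82  0.22  0.82 -1.49]
```

View pics/w14.png

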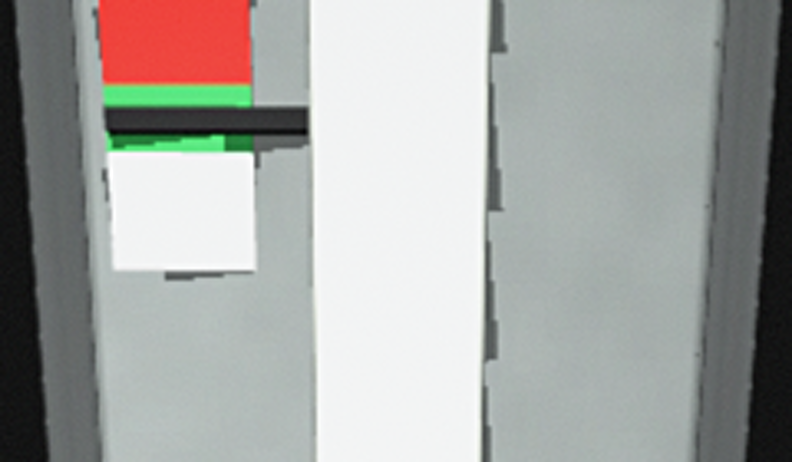

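```bash
python3 - <<'E'
from st import *
st(); c=cam("wrist")
im=ctrl.camera("wrist"); cv2.imwrite("pics/w15.png",cv2.resize(im[:300,200:440],None,fx=2,fy=2,interpolation=2))
v=[.5268,-.2647,np.radians(-6.2)]
# needle appar. and housing edge checks
a=-v[2]
def jx(uv,z):
    P=onz(c,uv,z)-np.array([v[0],v[1],0]); return (P@np.array([[np.cos(v[2]),-np.sin(v[2])],[np.sin(v[2]),np.cos(v[2])],[0,0]])*1e3).round(1)
print("strip edges z75",jx([[253,25.5],[253,46.1],[253,81.8]],.075))
for z in (.075,.080,.085,.09): print(z,jx([[253,36.2]],z))
for n,(y0,y1,x0,x1),f in (("side",(170,215,250,350),7),("scene",(250,320,165,235),8)):
    im=ctrl.camera(n); cv2.imwrite(f"pics/{n}15.png",cv2.resize(im[y0:y1,x0:x1],None,fx=f,fy=f,interpolation=2))
E
```

```text
14.03 [ 0.5414 -0.2668  0.0807] [-2.3e-03 -3.0e-04 -1.0e+00] -96.31 [-14.43   0.85   7.17] 9.73
jig xy mm 14.731615336440314 -0.4895875644263083 q [ 0.63  0.53 -0.32  1.82  0.22  0.82 -1.49]
strip edges z75 [[130.2  27. ]
 [122.7  27.4]
 [109.1  28.1]]
0.075 [[126.3  27.2]]
0.08 [[125.2  26.4]]
0.085 [[124.2  25.6]]
0.09 [[123.1  24.8]]
```

View pics/w15.png

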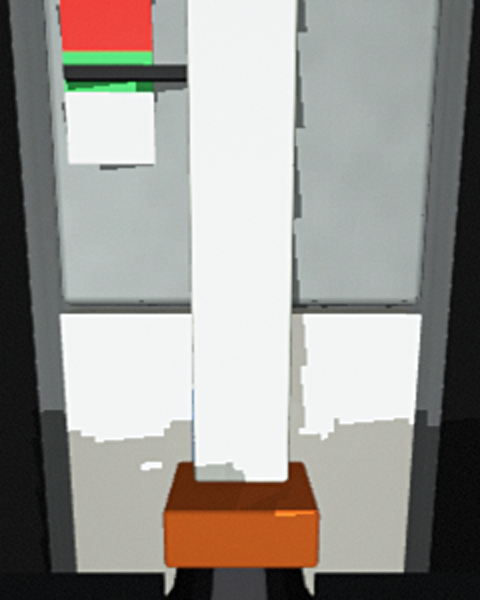

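View pics/side15.png

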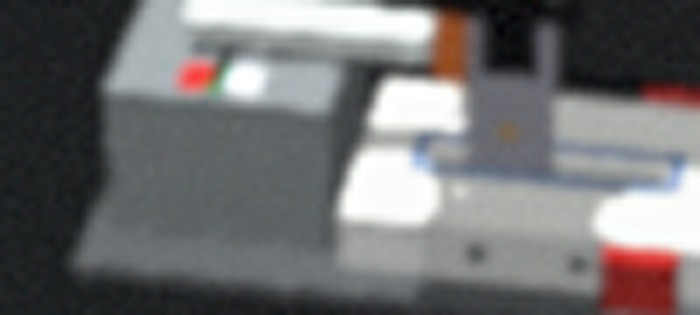

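View pics/scene15.png

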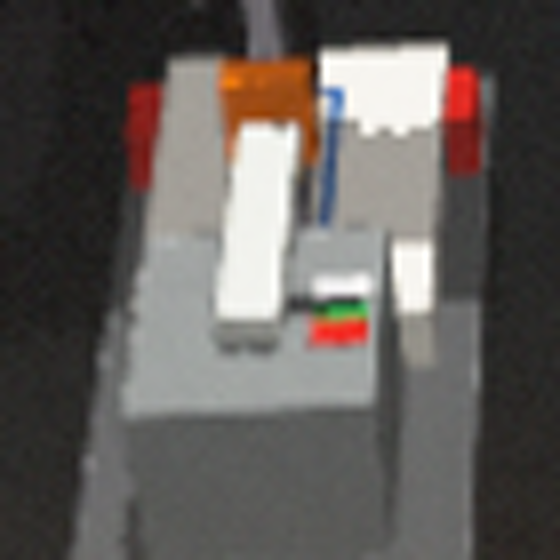

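Call:
{"name": "step_arm", "arguments": {"plan": [[[-0.01,0,-0.03],[0,0.02,0],5],[[0,0,-0.01],[0,0,0],5],[[0,0,0],[0,0,0],5],[[0,0,0],[0,0,0],5],[[0,0,0],[0,0,0],5],[[0,0,0],[0,0,0],5],[[0,0,0],[0,0,0],5],[[0,0,0],[0,0,0],5]]}}

```text
t: 14.85
ee_pos: [0.5421, -0.2669, 0.0807]
ee_rot: [0.039, -0.705, 0.039, 0.707]
contact_force: [-14.4, 1.8, 6.4]
grip_width: 0.109
```

```bash
python3 - <<'E'
from st import *
st()
im=ctrl.camera("wrist"); cv2.imwrite("pics/w16.png",cv2.resize(im[:140,200:440],None,fx=3.3,fy=3.3,interpolation=2))
im=ctrl.camera("side"); cv2.imwrite("pics/side16.png",cv2.resize(im[120:240,230:410],None,fx=4,fy=4,interpolation=2))
im=ctrl.camera("scene"); cv2.imwrite("pics/scene16.png",cv2.resize(im[180:350,150:430],None,fx=2.8,fy=2.8,interpolation=2))
st()
E
```

```text
14.85 [ 0.5421 -0.2669  0.0807] [-2.e-03 -1.e-04 -1.e+00] -96.31 [-14.44   1.79   6.37] 9.48
jig xy mm 15.475329553706382 -0.49111792408670746 q [ 0.63  0.53 -0.32  1.82  0.22  0.83 -1.49]
15.0 [ 0.5421 -0.2669  0.0807] [-2.e-03 -1.e-04 -1.e+00] -96.31 [-14.38  -0.     5.83] 9.62
jig xy mm 15.493304833581748 -0.49246819530673697 q [ 0.63  0.53 -0.32  1.82  0.22  0.83 -1.49]
```

View pics/w16.png

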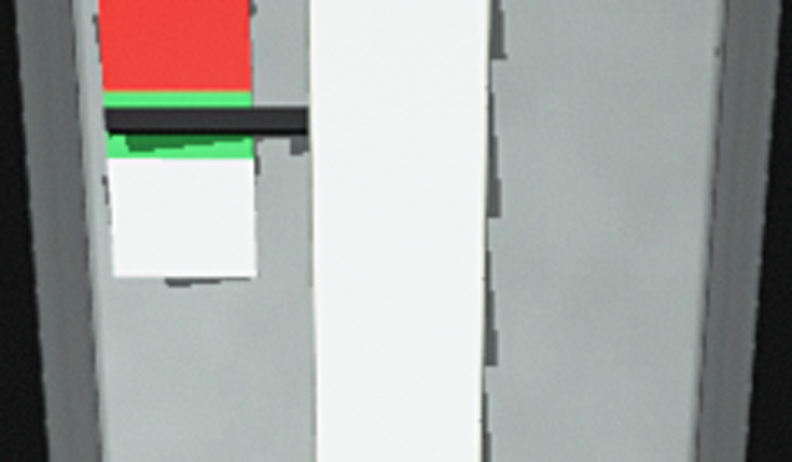

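View pics/side16.png

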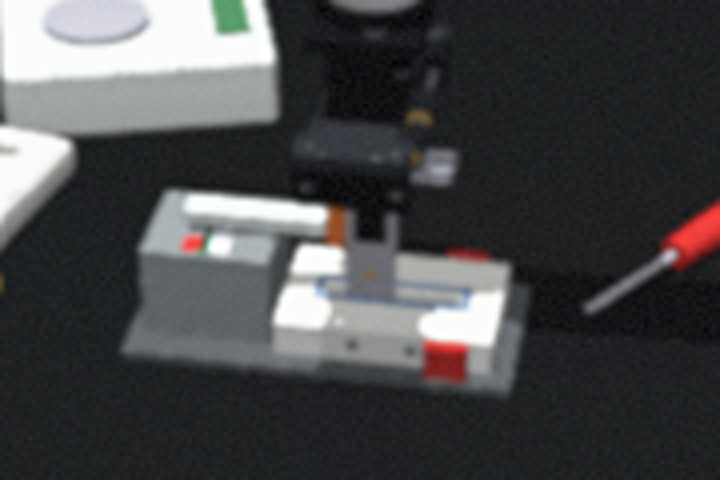

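View pics/scene16.png

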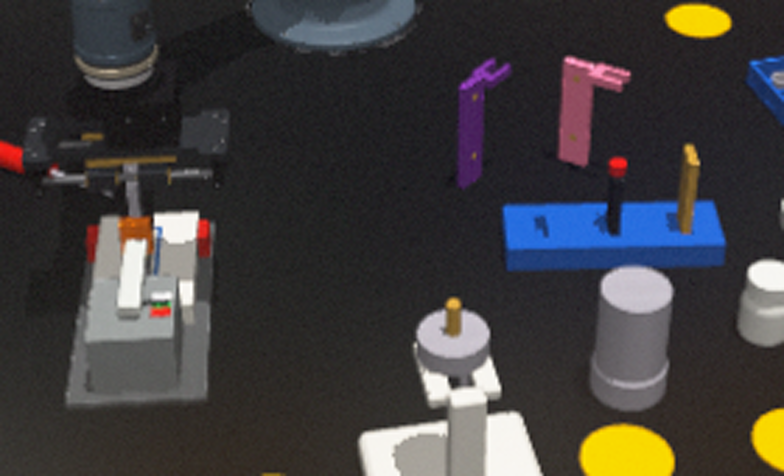

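Needle stands mid-green (row 120 of 91..158), TCP x implies 10.5 mm, z unchanged at seating height. Hold a second to see that it's steady.

Call:
{"name": "step_arm", "arguments": {"plan": [[[0,0,0],[0,0,0],5],[[0,0,0],[0,0,0],5],[[0,0,0],[0,0,0],5],[[0,0,0],[0,0,0],5],[[0,0,0],[0,0,0],5],[[0,0,0],[0,0,0],5],[[0,0,0],[0,0,0],5],[[0,0,0],[0,0,0],5]]}}

```text
t: 15.67
ee_pos: [0.5421, -0.2668, 0.0807]
ee_rot: [0.039, -0.705, 0.039, 0.707]
contact_force: [-14.3, 0.4, 6.3]
grip_width: 0.114
```

```bash
python3 - <<'E'
from st import *
st()
print(ctrl.hand_in())
E
```

```text
15.67 [ 0.5421 -0.2668  0.0807] [-2.e-03 -1.e-04 -1.e+00] -96.31 [-14.32   0.36   6.29] 9.96
jig xy mm 15.483928258973787 -0.47766779369861745 q [ 0.63  0.53 -0.32  1.82  0.22  0.83 -1.49]
the job is handed in; nothing more can be done
None
```

I took the steel upright from the rack's end slot, seated it in the white foot with its fork away from the stop, and slid it against the stop. I handed the job in at 15.7 s, still gripping and pushing.

**Last checks**
- **Seating:** the TCP is 0.0807 m above the bench, the height worked out for the foot on the slot floor. It is pressing lightly downward, with about 0.1° of tilt.
- **Needle:** in the wrist picture it stands slightly past mid-green, at an apparent 11.7 mm. Allowing for the viewing angle that is about 11 mm, and the TCP position gives about 10.5 mm, so roughly 8.5 to 9 N on the spring.
- **Steadiness:** position and force did not change over the last 0.8 s of holding.
- **Bystanders:** in the last scene picture the spares stand where they were. The ring nut and part of the screwdriver were outside that picture.

**One disagreement:** the wrist sensor reads about 14 N along the push. I put the extra down to friction on the slot floor, since the upright also presses down, but a friction estimate from the free slide would leave a spring force nearer 11 N than 9 N. I went by the needle and the position.

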